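# Load a tube rack into the rack reader

## Task

Push the rack of capped tubes up the narrow lane of the rack reader until it stands against the two stop buffers at the end of the lane, without anything ever touching the optical rails on either side; then push the swing gate fully shut behind it so that the reader can start. Only push things with the fingers: do not lift, carry or tip the rack, and leave the dish stack, beaker, small bottle and pen where they are.

Things in the scene. Friction and masses are not known exactly. Their poses are not given: they have to be found in the camera images.
- reader: rack reader, fixed: a deck 4 mm thick with two rails and, at the lane's end, an instrument head 136 mm wide, its top 78 mm above the bench. Origin on the lane's centre line at its mouth, on the bench. x points up the lane (the way the rack is pushed), y to the left of that, z up. Apron: x = -250 to -10, y = -84 to 84 mm, level with the lane's floor. The rails run from x = 4 to 146 mm
- stop (a point): midway between the two rubber stop buffers at the end of the lane, on their faces: x = 136, y = 0 mm of the reader's frame, 34 mm above the bench; the buffers are 17 mm wide, centred 16 mm either side of it. Axes as the reader's
- rail_left: left optical rail (the reader's +y side), with a black window strip along its inner face; its inner face is at y = 34 mm, its outer face at y = 48 mm of the reader's frame, its top 46 mm above the bench. Its origin and axes are the reader's. It must not be touched by anything
- rail_right: right optical rail (the reader's -y side), the same, inner face at y = -34 mm, outer face at y = -48 mm. Its origin and axes are the reader's. It must not be touched by anything
- rack: loose rack, about 0.3 kg, 136 mm long (along its y: flat ends at y = -68, 68), 52 wide (flat sides at x = -26, 26), 60 high, ten capped tubes fixed in it (caps to 73 mm). Origin: centre of its underside, on the deck 4 mm above the bench. Starts on the apron, its y up the lane within 0.15 rad, up to 16 mm off the centre line. Home: its centre at x = 68 mm of the reader, its rear end at x = 0
- gate (a joint): hinge angle of the swing gate, rad: 0 = shut across the mouth of the lane, behind the rack; about 2.5 to 2.9 at the start, folded out to the left. A light friction hinge (about 0.03 N m): it stays where it is left. It stops at 0
- gate_hinge (a point): on the gate's upright hinge axis (post 10 mm thick), half-way up, 27 mm above the bench, at x = -14, y = 41 mm of the reader's frame; axes as the reader's. The gate is a flat panel 4 mm thick, 9 to 45 mm above the bench, reaching 86 mm from the axis. Shut, it points from here to the reader's -y; opening, it swings through -x (1.57 rad) towards +y
- gate_edge (a point): centre of the gate's free upright edge, half-way up, 83 mm from the hinge axis; moves with the gate. Shut, it rests near a small fixed catch post (7 x 10 mm, top 46 mm above the bench) at x = -7.5, y = -41 mm of the reader's frame
- dish_stack: loose stack of culture dishes, 62 mm in diameter, 60 mm high; bystander, leave alone. Origin: centre of its underside
- beaker: loose empty small beaker, 55 mm in diameter, 71 mm high; bystander, leave alone. Origin: centre of its underside
- small_bottle: loose small bottle, 36 mm in diameter, 70 mm high; bystander, leave alone. Origin: centre of its underside
- pen: loose marker pen lying on the bench, 135 mm long, 17 mm thick, its length along its y axis; bystander, leave alone. Origin: centre of its underside
Not all that is in view belongs to the job. What is shaped like the rack but orange or yellow is not meant.

How it is judged (in metres and radians):
On the way, in this order (a step that is already met when the one before it is completed fails the run):
1. the rack is home against the buffers, square in the lane (x of rack in the frame of reader above 0.064 m and y of rack in the frame of reader between -0.009 and 0.009 m and angle between the y axis of rack and the x axis of reader, either way round below 0.12 rad), for 0.2 s.
2. the gate is shut behind it (value of joint gate below 0.08 rad), for 0.2 s.
At the end, for the whole second after the job is handed in: The rack stands upright and still on the deck in the lane, within 4 mm of the buffers, off the centre line by less than 9 mm, touching neither rail; the gate is shut to within 0.08 rad (all of step 1 and x of rack in the frame of reader below 0.071 m and angle between rack's own z axis and vertical below 0.05 rad and height (world z) of rack between 0.001 and 0.007 m and linear speed of rack below 0.01 m/s and value of joint gate below 0.08 rad).
It fails at once if something touches the left rail (contact force between rail_left and anything else above 0.3 N).
It fails at once if something touches the right rail (contact force between rail_right and anything else above 0.3 N).
It fails at once if the rack is lifted (height (world z) of rack above 0.012 m).
It fails at once if the rack is tipped (angle between rack's own z axis and vertical above 0.15 rad).
It fails at once if a bystander is disturbed (distance of any of dish_stack, beaker, small_bottle, pen from where it was at the start of the episode above 0.01 m).
It also fails if it takes over 69 s, if anything falls off the work surface, if the arm or the gripper's body presses on something with over 40 N, if the wrist force passes 120 N, or if a joint passes its speed limit or range.

## Robot

A 6-joint arm with a two-finger parallel gripper is mounted at the origin on a cart in front of the work surface, level with it; the furniture and walls round the work are solid. World frame = base frame: x ahead of the robot, y to its left, z up, the work surface at z = 0. Lengths are in m, angles in degrees, forces in N, time in s.
With the tool pointing down it reaches from about 0.4 to 0.825 m from the base axis. Payload 7 kg.
Tool frame: the origin (TCP) lies midway between the tips of the shut fingers; the grasp point (between the pads) lies 19 mm behind it; z points along the fingers, y is the line along which they close (so a half turn about z gives the same grasp; the last joint's range is limited). The gripper opens to 88 mm and grips with 3 to 60 N. Pads are 19 mm wide; open, the fingers measure 130 mm over their backs; the gripper's body (78 mm by 193 mm) begins 47 mm behind the grasp point.
Start: joints at [83.944, 20.546, 0.682, 0, -70.136, -16.507], TCP at [0.259, 0.623, 0.227] pointing down, gripper open.
Joint ranges: [-176.03, 176.03], [-82.01, 121.73], [-58.28, 71.71], [-173.87, 95.51], [-174.79, -0.11], [-173.66, 173.66]. Speed limits (degrees/s): [136.94, 136.94, 172.46, 180, 180, 180].

## Interface

Orientations are given as [roll, pitch, yaw] about the fixed x, y, z axes, in that order (R = Rz(yaw) Ry(pitch) Rx(roll)).
In Python, from plant import r gives the robot as it stands.
- The arm moves only by the tool drive_tool, never from a script. Its argument "commands" is a list of rows, each an object of numbers: "hand": the closure, from 0 (fully open) to 1 (shut); "tx", "ty", "tz": the shift along the world's x, y, z scaled (see below); "turn": the turn about the world's z scaled (see below). A call has 1 to 10 rows; each row is the pose to reach, as a shift and turn from the pose commanded when the call began; what a row does not reach only later rows make up. The controller multiplies each number of a shift by 0.6 m and each number of a turn by 90 degrees. A row lasts 1/10 s, in which the tool goes at most 50 mm and 8.59 degrees, less where a joint would pass 70% of its speed; a pose out of reach is approached as far as the arm can. A call with a number of a shift or a turn outside -1 to 1 is refused whole. A call with a gripper value outside its range is refused whole. The fingers move at their own pace and stop on an object; "grip_force" is the grip in N (left out, the last holds). Time passes only in rows, so rows that repeat a pose let the fingers close. It gives the time, the measured TCP pose, the force, the opening and the grip force at its end, in the units of the state.
- r.get_state(): the state, without advancing time (a new reading comes with each control period).
- r.capture(name): name is "scene" or "top" or "wrist"; returns a dict with "frame" (384x512x3 uint8, red, green, blue), "fx", "fy", "cx", "cy" (pixels), "D" ([k1, k2, p1, p2, k3] as OpenCV has them; the pictures are not rectified), "world_from_camera" (4x4, takes a point from camera to world coordinates); the wrist camera has in their place "T_tool_cam" (4x4, takes a point from camera to tool coordinates, whose origin is the TCP and whose axes are the flange's). Camera axes: x right, y down, z forward; pixel columns grow to the right and rows downward; lengths in m; the calibration is good to about 2 mm. A picture is of the moment at which its call begins: read the wrist's pose just before it. There is no depth.
- r.close_job(): hands the job in; it is judged then, once.
Trained networks look in the newest picture that a camera, given by its name, has taken for a name from the list of things; names that differ only in an ending like _2 or _b are one class to them, and where a whole thing is asked for, a point or a joint stands for the part that bears it (a point fixed in the world has none). Each returns a list of dicts, best first, with "score" (0 to 1); they miss things now and then, are a little off and sometimes report something else, mostly with a low value. They report only what shows in the picture. A call takes as long as a camera call. They do not tell look-alikes from the thing itself.
- r.trace(label, camera): "pixels" (384x512 bool, what is visible of it) and "extent" ([left, top, right, bottom] in pixels, round what is visible of it).
The state is a dict: "time_s": time; "joints": joint angles; "qd": joint speeds; "joint_torque": joint torques, N m; "tcp_pos": TCP position; "eef_rot": TCP orientation; "contact_force": force on the tool from outside, world axes, zero at the start; "moment": the same for the moment, N m; "gripper_width": finger opening in m; "gripper_force": force on a finger pad.
Only numpy, scipy, OpenCV 4.12 (cv2) and the standard library are available. Lean on these libraries where they do the work, as an engineer would, in place of code of your own. Each camera call takes 0.05 s, during which the arm holds its last target. There are 200 camera calls.

## Working session

There is one attempt and no reset: what is moved stays moved. The work goes in short steps, Python scripts to look and compute and a tool call to move; the robot and the scene stay as the last step left them, time stands still between calls to the robot, and variables do not carry over. Pictures are saved under pics/ and viewed, at most 10 in all, crops included, and the job is handed in when it is done.

Besides the shell and the picture viewer there is one more tool, called after "Emit:" in YAML: its name, and indented under it one key for each argument. drive_tool: Moves the arm, as the interface text tells. Its arguments: {"type":"object","properties":{"commands":{"type":"array"},"grip_force":{"type":"number"}},"required":["commands"]}

```bash
mkdir -p pics
cat > h.py <<'E'
from plant import r
import cv2, numpy as np
def ray(c,uv):
    K=np.array([[c['fx'],0,c['cx']],[0,c['fy'],c['cy']],[0,0,1]])
    n=cv2.undistortPoints(np.array(uv,float).reshape(-1,1,2),K,np.array(c['D'],float)).reshape(-1,2)
    T=np.array(c['world_from_camera']); d=np.c_[n,np.ones(len(n))]@T[:3,:3].T
    return T[:3,3],d
def at_z(c,uv,z):
    o,d=ray(c,uv); z=np.broadcast_to(z,len(d)); return o+d*((z-o[2])/d[:,2])[:,None]
def proj(c,P):
    K=np.array([[c['fx'],0,c['cx']],[0,c['fy'],c['cy']],[0,0,1]])
    W=np.linalg.inv(np.array(c['world_from_camera']))
    return cv2.projectPoints(np.array(P,float).reshape(-1,3),cv2.Rodrigues(W[:3,:3])[0],W[:3,3],K,np.array(c['D'],float))[0].reshape(-1,2)
def save(f,n,s=1.5): cv2.imwrite(n,cv2.resize(f[:,:,::-1],None,fx=s,fy=s,interpolation=cv2.INTER_CUBIC))
E
python3 - <<'E'
from h import *
s=r.get_state();print(s['tcp_pos'],s['eef_rot'],s['time_s'])
for n in('top','scene'):
    c=r.capture(n);save(c['frame'],f'pics/{n}0.png')
    print(n,np.round(c['world_from_camera'],3).tolist())
    for l in('reader','rack','gate','rail_left','rail_right','dish_stack','beaker','small_bottle','pen'):
        for d in r.trace(l,n)[:3]:
            m=d['pixels'].astype(np.uint8);q=cv2.minAreaRect(cv2.findNonZero(m)) if m.any() else None
            print(l,round(d['score'],2),np.round(d['extent']),m.sum(),q and np.round(cv2.boxPoints(q)).tolist())
E
```

```text
[0.25884587 0.62290521 0.22565998] [ 1.79910818e+02 -7.13230644e-03 -2.25710674e+01] 0.0
top [[0.017, -0.983, 0.183, 0.386], [-1.0, -0.015, 0.013, -0.09], [-0.01, -0.183, -0.983, 1.03], [0.0, 0.0, 0.0, 1.0]]
reader 0.89 [215. 116. 366. 270.] 7273 [[199.0, 160.0], [245.0, 112.0], [365.0, 227.0], [319.0, 275.0]]
rack 0.75 [202. 234. 255. 254.] 972 [[203.0, 235.0], [252.0, 235.0], [252.0, 255.0], [203.0, 255.0]]
rack 0.64 [287. 195. 337. 240.] 1095 [[286.0, 209.0], [300.0, 191.0], [339.0, 223.0], [324.0, 241.0]]
gate 0.52 [266. 200. 281. 228.] 8 [[267.0, 226.0], [276.0, 199.0], [278.0, 200.0], [269.0, 226.0]]
rail_left 0.55 [239. 161. 275. 195.] 343 [[235.0, 163.0], [240.0, 158.0], [276.0, 191.0], [271.0, 197.0]]
rail_left 0.54 [337. 167. 364. 204.] 217 [[334.0, 170.0], [338.0, 167.0], [366.0, 201.0], [362.0, 205.0]]
rail_right 0.58 [258. 139. 297. 176.] 364 [[255.0, 145.0], [261.0, 139.0], [295.0, 172.0], [290.0, 178.0]]
dish_stack 0.76 [216. 178. 238. 200.] 405 [[215.0, 176.0], [236.0, 176.0], [236.0, 198.0], [215.0, 198.0]]
beaker 0.67 [290. 123. 309. 147.] 406 [[288.0, 146.0], [294.
[... 1020 characters left out ...]
214.] 441 [[255.0, 173.0], [264.0, 169.0], [284.0, 213.0], [274.0, 217.0]]
rail_right 0.83 [286. 164. 312. 208.] 396 [[282.0, 167.0], [291.0, 163.0], [312.0, 206.0], [303.0, 210.0]]
dish_stack 0.94 [227. 174. 249. 204.] 558 [[225.0, 173.0], [246.0, 173.0], [246.0, 202.0], [225.0, 202.0]]
beaker 0.98 [320. 164. 342. 196.] 516 [[315.0, 188.0], [325.0, 160.0], [344.0, 167.0], [334.0, 195.0]]
small_bottle 0.48 [336. 185. 358. 211.] 295 [[337.0, 206.0], [345.0, 183.0], [359.0, 187.0], [351.0, 211.0]]
pen 0.6 [248. 137. 360. 309.] 8166 [[218.0, 161.0], [285.0, 129.0], [362.0, 288.0], [295.0, 320.0]]
pen 0.53 [352. 220. 372. 266.] 253 [[350.0, 222.0], [356.0, 220.0], [374.0, 263.0], [368.0, 265.0]]
```

View pics/top0.png

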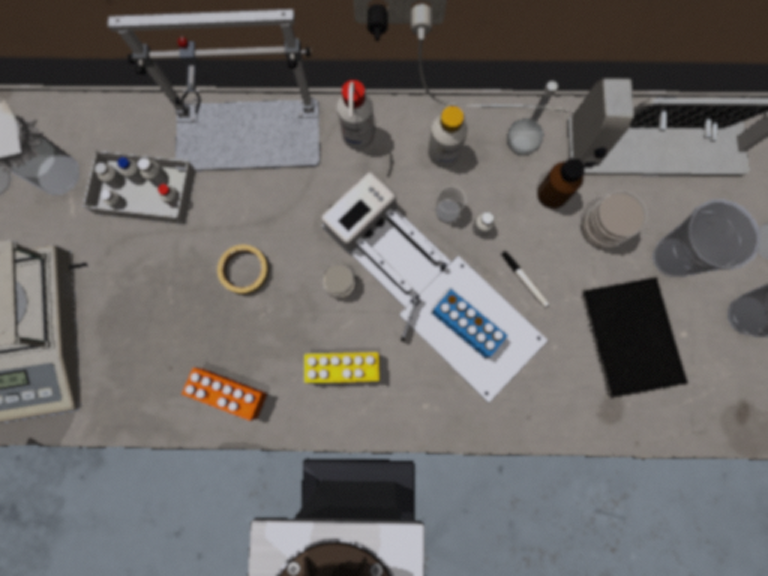

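View pics/scene0.png

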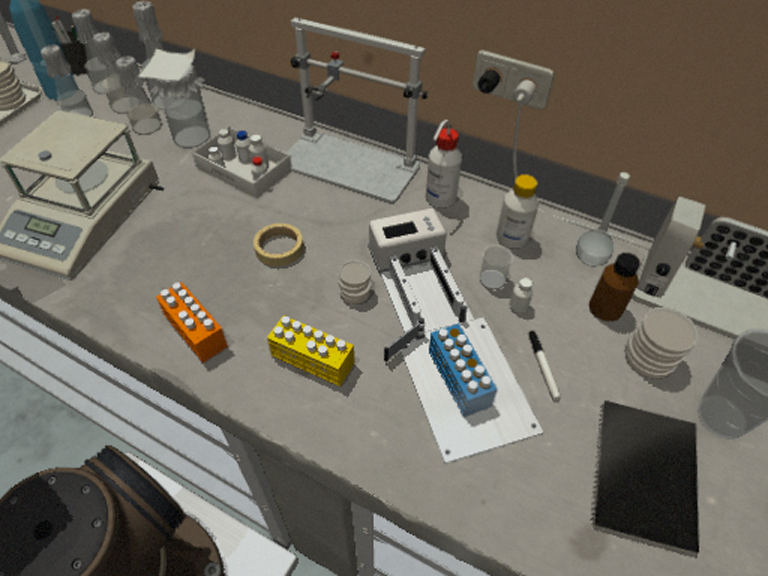

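Run:
```python
from h import *
c=r.capture('top');save(c['frame'][112:270,212:372],'pics/topc.png',3.7)
d=r.capture('scene');save(d['frame'][130:312,240:380],'pics/scc.png',3.2)
import pickle;pickle.dump((c,d),open('cams.pkl','wb'))
P=np.array([[545,338],[488,399],[458,258],[402,315]])/1.5
print(c['fx'],at_z(c,P,.004).round(4).tolist())
```

```text
352.1704283615287 [[0.4935, -0.3947, 0.004], [0.3755, -0.2821, 0.004], [0.6509, -0.2277, 0.004], [0.5342, -0.117, 0.004]]
```

View pics/topc.png

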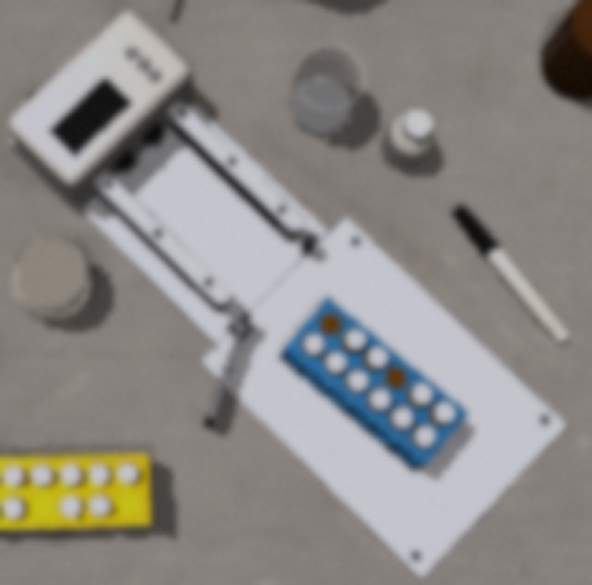

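View pics/scc.png

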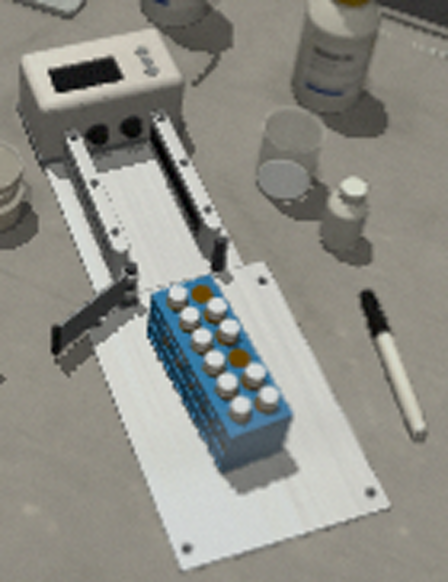

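```bash
cat > fit.py <<'E'
from h import *
import pickle
from scipy.optimize import least_squares
c,d=pickle.load(open('cams.pkl','rb'))
T=lambda p:np.array(p)/3.7+[212,112]
S=lambda p:np.array(p)/3.2+[240,130]
A=np.array([[-.25,-.084,.004],[-.25,.084,.004],[-.01,.084,.004],[-.01,-.084,.004]])
tp=T([[565,425],[418,577],[203,360],[348,217]]); sp=S([[388,507],[183,570],[268,263]])
def W(p,X):
    X=np.atleast_2d(X);a=p[2];R=np.array([[np.cos(a),-np.sin(a)],[np.sin(a),np.cos(a)]])
    return np.c_[X[:,:2]@R.T+p[:2],X[:,2]]
f=lambda p:np.r_[proj(c,W(p,A))-tp,proj(d,W(p,A[[0,1,3]]))-sp].ravel()
s=least_squares(f,[.58,-.16,.75]);p=s.x
if __name__=='__main__':
    print('reader',p,np.degrees(p[2]),s.fun.reshape(-1,2).round(1).tolist())
    a=p[2];Ri=np.array([[np.cos(a),np.sin(a)],[-np.sin(a),np.cos(a)]])
    rd=lambda P:np.c_[(P[:,:2]-p[:2])@Ri.T,P[:,2]]*1e3
    L=[[313,345],[335,362],[358,381],[380,400],[402,416],[425,436]];Q=[[355,340],[377,357],[421,394],[445,412]]
    print('capsL',rd(at_z(c,T(L),.077)).round(0).tolist());print('capsR',rd(at_z(c,T(Q),.077)).round(0).tolist())
    Ls=[[178,297],[190,318],[202,340],[215,362],[228,384],[240,408]];Rs=[[216,308],[229,331],[254,376],[267,399]]
    print('capsLs',rd(at_z(d,S(Ls),.077)).round(0).tolist());print('capsRs',rd(at_z(d,S(Rs),.077)).round(0).tolist())
    print('gate edge t',rd(at_z(c,T([[212,422]]),.045)),'s',rd(at_z(d,S([[57,330]]),.045)),'hinge',rd(at_z(c,T([[240,325]]),.05)),rd(at_z(d,S([[130,270]]),.05)))
    print('catch',rd(at_z(c,T([[310,243]]),.046)),rd(at_z(d,S([[220,240]]),.046)))
    print('dish',rd(at_z(c,T([[52,278]]),.06)),'pen',rd(at_z(c,T([[458,210],[564,338]]),.01)).tolist(),'bott',rd(at_z(c,T([[415,125]]),.07)),'yellow',rd(at_z(c,T([[150,455],[152,527]]),.06)).tolist())
    print('world: mouth',W(p,[[0,0,0]]),'apron', W(p,A).tolist())
E
python3 fit.py
```

```text
reader [ 0.60489624 -0.16332632  0.79140074] 45.343922177450914 [[0.6, 0.1], [0.4, 0.2], [-0.8, -0.7], [-0.2, -0.8], [1.1, 0.6], [-1.0, 0.6], [-0.7, -0.7]]
capsL [[-68.0, 27.0, 77.0], [-88.0, 24.0, 77.0], [-110.0, 22.0, 77.0], [-131.0, 21.0, 77.0], [-151.0, 18.0, 77.0], [-172.0, 16.0, 77.0]]
capsR [[-87.0, 2.0, 77.0], [-108.0, -1.0, 77.0], [-149.0, -4.0, 77.0], [-171.0, -7.0, 77.0]]
capsLs [[-71.0, 26.0, 77.0], [-91.0, 24.0, 77.0], [-112.0, 23.0, 77.0], [-133.0, 20.0, 77.0], [-153.0, 18.0, 77.0], [-174.0, 17.0, 77.0]]
capsRs [[-88.0, 2.0, 77.0], [-111.0, 0.0, 77.0], [-152.0, -3.0, 77.0], [-173.0, -4.0, 77.0]]
gate edge t [[-54.90506991 117.16146258  45.        ]] s [[-53.3015598  116.46157267  45.        ]] hinge [[-17.53856067  50.14621723  50.        ]] [[-17.92384524  44.68017441  50.        ]]
catch [[ -9.61188097 -34.79493323  46.        ]] [[ -7.03812357 -37.69043054  46.        ]]
dish [[107.5071637  128.13739194  60.        ]] pen [[-70.66856412029328, -148.11210602476814, 10.000000000000009], [-200.83102473173986, -131.5444219845428, 10.000000000000009]] bott [[  -3.20147564 -152.87979265   70.        ]] yellow [[-40.80666796640308, 168.6470756169505, 60.00000000000006], [-79.5366826665627, 204.41265874583615, 60.00000000000006]]
world: mouth [[ 0.60489624 -0.16332632  0.        ]] apron [[0.4889362672729405, -0.4002003054034227, 0.004], [0.3694314029808206, -0.28212157145644134, 0.004], [0.5381153086193654, -0.11140033675341297, 0.004], [0.6576201729114853, -0.22947907070039436, 0.004]]
```

Emit:
drive_tool:
  commands:
    - {"tx": 0.32,"ty": -0.62,"tz": 0.17,"turn": -0.88,"hand": 0}
    - {"tx": 0.32,"ty": -0.62,"tz": 0.17,"turn": -0.88,"hand": 0}
    - {"tx": 0.32,"ty": -0.62,"tz": 0.17,"turn": -0.88,"hand": 0}
    - {"tx": 0.32,"ty": -0.62,"tz": 0.17,"turn": -0.88,"hand": 0}
    - {"tx": 0.32,"ty": -0.62,"tz": 0.17,"turn": -0.88,"hand": 0}
    - {"tx": 0.32,"ty": -0.62,"tz": 0.17,"turn": -0.88,"hand": 0}
    - {"tx": 0.32,"ty": -0.62,"tz": 0.17,"turn": -0.88,"hand": 0}
    - {"tx": 0.32,"ty": -0.62,"tz": 0.17,"turn": -0.88,"hand": 0}
    - {"tx": 0.32,"ty": -0.62,"tz": 0.17,"turn": -0.88,"hand": 0}
    - {"tx": 0.32,"ty": -0.62,"tz": 0.17,"turn": -0.88,"hand": 0}

```text
time_s: 2.1
tcp_pos: [0.4525, 0.2485, 0.3304]
eef_rot: [-179.9, 0.1, -102.3]
contact_force: [0.2, -0.2, 0.1]
gripper_width: 0.0876
gripper_force: 0.0
```

Run:
```python
from h import *
s=r.get_state();print(s['joints'],s['gripper_width'])
c=r.capture('wrist');print(np.round(c['T_tool_cam'],3).tolist(),c['fx'],c['cx'],c['cy'])
```

```text
[ 5.06151947e+01  2.26036999e+00 -9.14110859e+00  4.44927823e-02
 -7.84456308e+01 -6.28946759e+01] 0.08755216037316135
[[0.001, -0.962, -0.272, 0.073], [1.0, 0.001, -0.0, -0.001], [0.0, -0.272, 0.962, -0.158], [0.0, 0.0, 0.0, 1.0]] 269.6890283254486 253.15730871669473 190.33735831905503
```

Emit:
drive_tool:
  commands:
    - {"tx": 0.164,"ty": -0.778,"tz": -0.133,"turn": -0.36,"hand": 0.5}
    - {"tx": 0.164,"ty": -0.778,"tz": -0.133,"turn": -0.36,"hand": 0.9}
    - {"tx": 0.164,"ty": -0.778,"tz": -0.133,"turn": -0.36,"hand": 0.9}
    - {"tx": 0.164,"ty": -0.778,"tz": -0.133,"turn": -0.36,"hand": 0.9}
    - {"tx": 0.164,"ty": -0.778,"tz": -0.133,"turn": -0.36,"hand": 0.9}
    - {"tx": 0.164,"ty": -0.778,"tz": -0.133,"turn": -0.36,"hand": 0.9}
    - {"tx": 0.164,"ty": -0.778,"tz": -0.133,"turn": -0.36,"hand": 0.9}
    - {"tx": 0.164,"ty": -0.778,"tz": -0.133,"turn": -0.36,"hand": 0.9}
    - {"tx": 0.164,"ty": -0.778,"tz": -0.133,"turn": -0.36,"hand": 0.9}
    - {"tx": 0.164,"ty": -0.778,"tz": -0.133,"turn": -0.36,"hand": 0.9}

```text
time_s: 3.15
tcp_pos: [0.5495, -0.2179, 0.2477]
eef_rot: [180.0, -0.0, -134.1]
contact_force: [-0.0, 1.1, -0.1]
gripper_width: 0.0134
gripper_force: 0.0
```

```bash
cat >> h.py <<'E'
from scipy.spatial.transform import Rotation
def wrist():
    s=r.get_state();c=r.capture('wrist');T=np.eye(4)
    T[:3,:3]=Rotation.from_euler('xyz',s['eef_rot'],degrees=True).as_matrix();T[:3,3]=s['tcp_pos']
    c['world_from_camera']=T@np.array(c['T_tool_cam']);return s,c
E
python3 - <<'E'
from h import *
import pickle
s,c=wrist();pickle.dump(c,open('w1.pkl','wb'));save(c['frame'],'pics/w1.png',1.5625)
print(s['tcp_pos'],s['eef_rot'],s['gripper_width'],s['joints'])
E
```

```text
[ 0.54947645 -0.21787769  0.24769976] [ 1.79956522e+02 -4.38320413e-02 -1.34140570e+02] 0.01336637494314384 [-2.69231954e+00  1.19887630e+01 -8.40506743e+00  4.34527501e-03
 -6.96677730e+01 -4.14497787e+01]
```

View pics/w1.png

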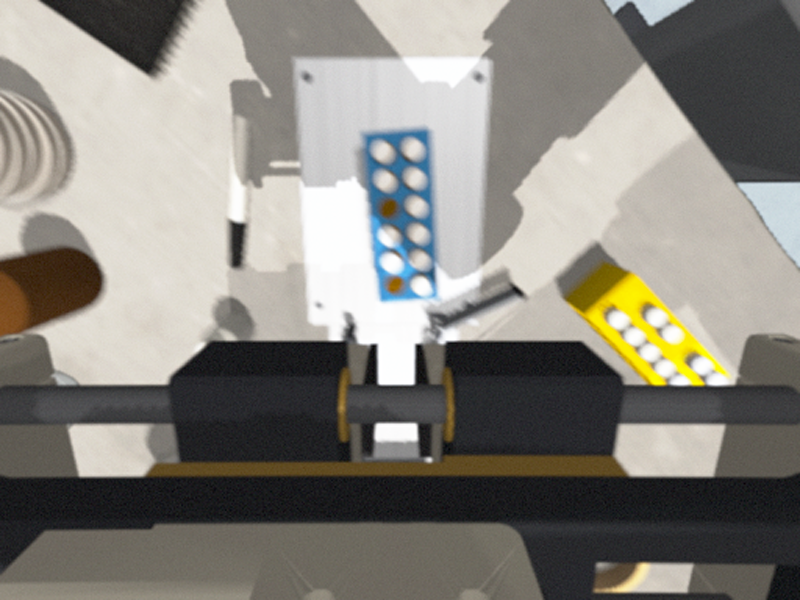

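```bash
cat > fit2.py <<'E'
from fit import *
w=pickle.load(open('w1.pkl','rb'))
V=lambda p:np.array(p)/1.5625
B=np.array([[-.25,-.084,.004],[-.25,.084,.004],[-.01,-.084,.004],[-.0075,-.041,.046],[-.014,.041,.046]])
wp=V([[293,57],[493,57],[310,325],[348,322],[435,322]])
f1=lambda p:(proj(w,W(p,B))-wp).ravel()
s1=least_squares(f1,p);print('wrist only',s1.x,s1.fun.reshape(-1,2).round(1).tolist())
f2=lambda p:np.r_[f(p),f1(p)]
s2=least_squares(f2,p);p=s2.x;print('joint',p,np.degrees(p[2]),s2.fun.reshape(-1,2).round(1).tolist())
a=p[2];Ri=np.array([[np.cos(a),np.sin(a)],[-np.sin(a),np.cos(a)]])
rd=lambda P:np.c_[(P[:,:2]-p[:2])@Ri.T,P[:,2]]*1e3
# rack: caps model fitted in 3 views; pitch & row spacing free
views=[(w,V([[413,149],[415,177],[416,206],[418,233],[420,259],[421,285]]),V([[382,152],[385,181],[388,236],[391,262]]),[0,1,3,4],1),
 (c,T([[313,345],[335,362],[358,381],[380,400],[402,416],[425,436]]),T([[355,340],[377,357],[421,394],[445,412]]),[1,2,4,5],-1),
 (d,S([[178,297],[190,318],[202,340],[215,362],[228,384],[240,408]]),S([[216,308],[229,331],[254,376],[267,399]]),[1,2,4,5],-1)]
def caps(q,sg):
    k=(np.arange(6)-2.5)*q[3]*sg
    return [W(q,np.c_[k,np.full(6,e*q[4]),np.full(6,.075)]) for e in(1,-1)]
def g(q,vs):
    o=[]
    for cam,L,R,ix,sg in vs:
        l,rr=caps(q,sg);o+=[(proj(cam,l)-L).ravel(),(proj(cam,rr[ix])-R).ravel()]
    return np.concatenate(o)
q0=[.51,-.25,.89,.021,.012]
for vs in (views[:1],views[1:],views):
    sq=least_squares(g,q0,args=(vs,));q=sq.x
    print('rack',q.round(4),'rms',np.sqrt((sq.fun**2).mean()).round(2),'in reader',rd(np.array([[q[0],q[1],0]]))[0].round(1),np.degrees(q[2]-p[2]).round(2))
print('gate edge w',rd(at_z(w,V([[522,290]]),.045)))
E
python3 fit2.py
```

```text
wrist only [ 0.60310725 -0.16748113  0.79946304] [[0.2, -4.4], [-0.7, -4.1], [-0.7, -3.7], [-0.4, 9.4], [1.7, 5.1]]
joint [ 0.60366584 -0.16642413  0.79567846] 45.5890173233023 [[1.8, 0.1], [1.9, 0.5], [0.4, -0.1], [0.8, -0.5], [2.5, 1.4], [0.5, 1.7], [0.1, -0.0], [1.2, -3.7], [0.1, -2.9], [-0.4, -3.2], [-0.2, 10.0], [1.9, 6.0]]
rack [ 0.5176 -0.2439  0.8777  0.0208  0.0115] rms 0.28 in reader [-115.5    7.3    0. ] 4.7
rack [ 0.5138 -0.2417  0.8798  0.0209  0.0111] rms 0.24 in reader [-116.7   11.5    0. ] 4.82
rack [ 0.5166 -0.2432  0.8792  0.0208  0.0114] rms 0.82 in reader [-115.7    8.5    0. ] 4.78
gate edge w [[-52.91037349 114.05218366  45.        ]]
```

```bash
python3 - <<'E'
import re
t=open('fit2.py').read()
t=t.replace("f1=lambda p:(proj(w,W(p,B))-wp).ravel()","f1=lambda p:np.delete((proj(w,W(p,B))-wp).ravel(),[7,9])").replace("s1.fun.reshape(-1,2).round(1)","s1.fun.round(1)").replace("s2.fun.reshape(-1,2).round(1)","s2.fun.round(1)")
t=t.replace("s2=least_squares(f2,p);p=s2.x","s2=least_squares(f2,p);p=s1.x")
open('fit2.py','w').write(t)
E
python3 fit2.py
```

```text
wrist only [ 0.60691249 -0.16383747  0.7982405 ] [0.5, -0.0, -0.9, 0.5, -0.6, -0.6, -0.5, 1.4]
joint [ 0.60691249 -0.16383747  0.7982405 ] 45.73581187170496 [0.9, -0.8, 0.9, -0.5, -0.5, -1.1, -0.1, -1.4, 1.8, -0.0, -0.1, 0.1, -0.4, -1.1, 1.3, -0.5, -0.1, 0.4, -0.4, -0.9, -0.2, 1.7]
rack [ 0.5176 -0.2439  0.8777  0.0208  0.0115] rms 0.28 in reader [-119.6    8.1    0. ] 4.55
rack [ 0.5138 -0.2417  0.8798  0.0209  0.0111] rms 0.24 in reader [-120.8   12.3    0. ] 4.67
rack [ 0.5166 -0.2432  0.8792  0.0208  0.0114] rms 0.82 in reader [-119.8    9.3    0. ] 4.64
gate edge w [[-56.73642812 114.70698     45.        ]]
```

Emit:
drive_tool:
  commands:
    - {"tx": -0.118,"ty": 0.014,"tz": -0.16,"turn": 0.998,"hand": 0}
    - {"tx": -0.118,"ty": 0.014,"tz": -0.16,"turn": 0.998,"hand": 0}
    - {"tx": -0.118,"ty": 0.014,"tz": -0.16,"turn": 0.998,"hand": 0}
    - {"tx": -0.118,"ty": 0.014,"tz": -0.16,"turn": 0.998,"hand": 0}
    - {"tx": -0.118,"ty": 0.014,"tz": -0.16,"turn": 0.998,"hand": 0}
    - {"tx": -0.118,"ty": 0.014,"tz": -0.16,"turn": 0.998,"hand": 0}
    - {"tx": -0.118,"ty": 0.014,"tz": -0.16,"turn": 0.998,"hand": 0}
    - {"tx": -0.118,"ty": 0.014,"tz": -0.16,"turn": 0.998,"hand": 0}
    - {"tx": -0.118,"ty": 0.014,"tz": -0.16,"turn": 0.998,"hand": 0}
    - {"tx": -0.118,"ty": 0.014,"tz": -0.16,"turn": 0.998,"hand": 0}

```text
time_s: 4.2
tcp_pos: [0.4788, -0.2066, 0.1527]
eef_rot: [180.0, 0.0, -47.8]
contact_force: [-0.5, -0.2, -0.6]
gripper_width: 0.0847
gripper_force: 0.0
```

Emit:
drive_tool:
  commands:
    - {"tx": 0,"turn": 0.0,"hand": 0}
    - {"tx": 0,"turn": 0.0,"hand": 0}
    - {"tx": 0,"turn": 0.0,"hand": 0}

```text
invalid input
```

Emit:
drive_tool:
  commands:
    - {"tx": 0,"ty": 0,"tz": -0.05,"turn": 0.0,"hand": 0}
    - {"tx": 0,"ty": 0,"tz": -0.05,"turn": 0.0,"hand": 0}
    - {"tx": 0,"ty": 0,"tz": -0.05,"turn": 0.0,"hand": 0}

```text
time_s: 4.5
tcp_pos: [0.4783, -0.2069, 0.1227]
eef_rot: [179.9, 0.1, -48.2]
contact_force: [0.4, -0.2, -0.8]
gripper_width: 0.0874
gripper_force: 0.0
```

Emit:
drive_tool:
  commands:
    - {"tx": 0.0,"ty": -0.004,"tz": 0,"turn": 0.044,"hand": 0}
    - {"tx": 0.0,"ty": -0.004,"tz": -0.07,"turn": 0.044,"hand": 0}
    - {"tx": 0.0,"ty": -0.004,"tz": -0.13,"turn": 0.044,"hand": 0}
    - {"tx": 0.0,"ty": -0.004,"tz": -0.165,"turn": 0.044,"hand": 0}
    - {"tx": 0.0,"ty": -0.004,"tz": -0.165,"turn": 0.044,"hand": 0}
    - {"tx": 0.0,"ty": -0.004,"tz": -0.165,"turn": 0.044,"hand": 0}

```text
time_s: 5.1
tcp_pos: [0.4796, -0.2096, 0.0249]
eef_rot: [-180.0, -0.0, -44.2]
contact_force: [0.9, -0.1, 0.6]
gripper_width: 0.0878
gripper_force: 0.0
```

Emit:
drive_tool:
  commands:
    - {"tx": 0.004,"ty": -0.004,"tz": 0,"turn": 0,"hand": 0}
    - {"tx": 0.008,"ty": -0.008,"tz": 0,"turn": 0,"hand": 0}
    - {"tx": 0.012,"ty": -0.012,"tz": 0,"turn": 0,"hand": 0}
    - {"tx": 0.016,"ty": -0.0157,"tz": 0,"turn": 0,"hand": 0}
    - {"tx": 0.019,"ty": -0.0185,"tz": 0,"turn": 0,"hand": 0}
    - {"tx": 0.022,"ty": -0.0215,"tz": 0,"turn": 0,"hand": 0}
    - {"tx": 0.025,"ty": -0.0244,"tz": 0,"turn": 0,"hand": 0}
    - {"tx": 0.0283,"ty": -0.0276,"tz": 0,"turn": 0,"hand": 0}
    - {"tx": 0.0283,"ty": -0.0276,"tz": 0,"turn": 0,"hand": 0}
    - {"tx": 0.0283,"ty": -0.0276,"tz": 0,"turn": 0,"hand": 0}

```text
time_s: 6.1
tcp_pos: [0.4953, -0.2263, 0.0236]
eef_rot: [180.0, 0.0, -44.3]
contact_force: [-1.7, 0.3, 1.9]
gripper_width: 0.0875
gripper_force: 1.1
```

Emit:
drive_tool:
  commands:
    - {"tx": -0.036,"ty": 0.035,"tz": 0,"turn": 0,"hand": 0}
    - {"tx": -0.036,"ty": 0.035,"tz": 0.02,"turn": 0,"hand": 0}
    - {"tx": -0.036,"ty": 0.035,"tz": 0.1,"turn": 0,"hand": 0}
    - {"tx": -0.036,"ty": 0.035,"tz": 0.2,"turn": 0,"hand": 0}
    - {"tx": -0.036,"ty": 0.035,"tz": 0.3,"turn": -0.09,"hand": 0.9}
    - {"tx": 0.1,"ty": 0.1,"tz": 0.41,"turn": -0.3,"hand": 0.9}
    - {"tx": 0.22,"ty": 0.14,"tz": 0.41,"turn": -0.5,"hand": 0.9}
    - {"tx": 0.22,"ty": 0.14,"tz": 0.41,"turn": -0.5,"hand": 0.9}
    - {"tx": 0.22,"ty": 0.14,"tz": 0.41,"turn": -0.5,"hand": 0.9}
    - {"tx": 0.22,"ty": 0.14,"tz": 0.41,"turn": -0.5,"hand": 0.9}

```text
time_s: 7.1
tcp_pos: [0.6324, -0.1408, 0.2711]
eef_rot: [-179.8, -0.1, -89.5]
contact_force: [-0.6, -0.7, -0.8]
gripper_width: 0.0451
gripper_force: 0.0
```

Emit:
drive_tool:
  commands:
    - {"tx": 0,"ty": 0,"tz": 0,"turn": -0.5,"hand": 0.9}
    - {"tx": 0,"ty": 0,"tz": 0,"turn": -0.5,"hand": 0.9}
    - {"tx": 0,"ty": 0,"tz": 0,"turn": -0.5,"hand": 0.9}
    - {"tx": 0,"ty": 0,"tz": 0,"turn": -0.5,"hand": 0.9}
    - {"tx": 0,"ty": 0,"tz": 0,"turn": -0.5,"hand": 0.9}
    - {"tx": 0,"ty": 0,"tz": 0,"turn": -0.5,"hand": 0.9}

```text
time_s: 7.7
tcp_pos: [0.628, -0.1424, 0.27]
eef_rot: [-179.9, 0.0, -134.6]
contact_force: [-0.1, -0.3, 0.4]
gripper_width: 0.009
gripper_force: 0.0
```

Run:
```python
from h import *
import pickle
s,c=wrist();pickle.dump(c,open('w2.pkl','wb'));save(c['frame'][:250],'pics/w2.png',1.5625)
print(s['tcp_pos'],s['eef_rot'],s['gripper_width'],s['time_s'])
```

```text
[ 0.62803314 -0.14235452  0.27003427] [-1.79948648e+02  2.46636964e-02 -1.34578456e+02] 0.00902093582241197 7.7
```

View pics/w2.png

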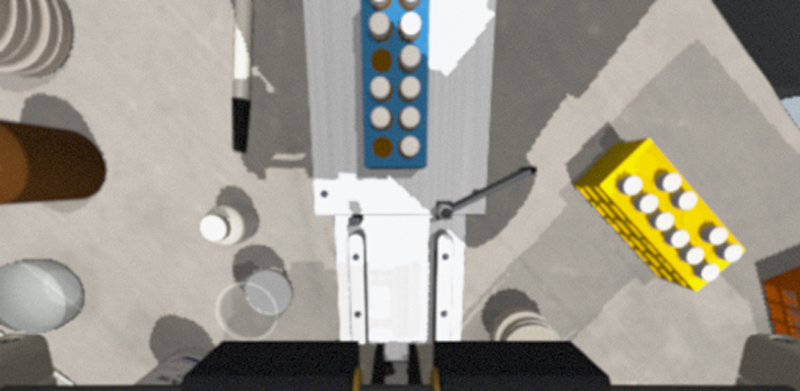

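```bash
cat > fit3.py <<'E'
from h import *
import pickle
from scipy.optimize import least_squares
from fit import W
w=pickle.load(open('w2.pkl','rb'));V=lambda p:np.array(p)/1.5625
A=V([[315,213],[487,213]]);Sc=V([[357,257],[357,314],[445,257],[445,314]])
def fr(p):
    a=proj(w,W(p,[[-.01,-.084,.004],[-.01,.084,.004]]))-A
    P=at_z(w,Sc,.046)[:,:2]-p[:2];y=-np.sin(p[2])*P[:,0]+np.cos(p[2])*P[:,1]
    return np.r_[a.ravel(),(y-[-.041,-.041,.041,.041])*600]
s=least_squares(fr,[.607,-.164,.798]);p=s.x;print('reader',p,np.degrees(p[2]),s.fun.round(1))
L=V([[411,23],[410,57],[410,88],[410,118],[410,147]]);R=V([[381,23],[380,88],[380,118]])
def fk(q):
    k=(2.5-np.arange(4,-1,-1)+0)*0; k=(np.array([-1.5,-.5,.5,1.5,2.5]))*.0208
    l=W(q,np.c_[k,np.full(5,.0114),np.full(5,.075)]);rr=W(q,np.c_[k,np.full(5,-.0114),np.full(5,.075)])[[0,2,3]]
    return np.r_[proj(w,l)-L,proj(w,rr)-R].ravel()
s=least_squares(fk,[.52,-.25,.8]);q=s.x
d=q[:2]-p[:2];C,Sn=np.cos(p[2]),np.sin(p[2])
print('rack',q,'rms',np.sqrt((s.fun**2).mean()),'reader frame',C*d[0]+Sn*d[1],-Sn*d[0]+C*d[1],np.degrees(q[2]-p[2]))
E
python3 fit3.py
```

```text
reader [ 0.60432759 -0.16030388  0.79318281] 45.44602720131708 [ 0.5 -0.1 -0.7 -0.   0.3 -0.5 -0.5  0.6]
rack [ 0.52423335 -0.24932335  0.78684239] rms 0.5413566570418683 reader frame -0.11962694918918133 -0.005380009508014427 -0.3632788917714344
```

Emit:
drive_tool:
  commands:
    - {"tx": -0.111,"ty": -0.24,"tz": -0.2,"turn": 1,"hand": 0}
    - {"tx": -0.111,"ty": -0.24,"tz": -0.2,"turn": 1,"hand": 0}
    - {"tx": -0.111,"ty": -0.24,"tz": -0.2,"turn": 1,"hand": 0}
    - {"tx": -0.111,"ty": -0.24,"tz": -0.2,"turn": 1,"hand": 0}
    - {"tx": -0.111,"ty": -0.24,"tz": -0.2,"turn": 1,"hand": 0}
    - {"tx": -0.111,"ty": -0.24,"tz": -0.2,"turn": 1,"hand": 0}
    - {"tx": -0.111,"ty": -0.24,"tz": -0.2,"turn": 1,"hand": 0}
    - {"tx": -0.111,"ty": -0.24,"tz": -0.2,"turn": 1,"hand": 0}
    - {"tx": -0.111,"ty": -0.24,"tz": -0.2,"turn": 1,"hand": 0}
    - {"tx": -0.111,"ty": -0.24,"tz": -0.2,"turn": 1,"hand": 0}

```text
time_s: 8.75
tcp_pos: [0.5614, -0.2865, 0.15]
eef_rot: [-180.0, -0.1, -47.9]
contact_force: [0.5, -0.8, -0.4]
gripper_width: 0.0829
gripper_force: 0.0
```

Emit:
drive_tool:
  commands:
    - {"tx": 0,"ty": 0,"tz": 0,"turn": 0.046,"hand": 0}
    - {"tx": 0,"ty": 0,"tz": 0,"turn": 0.046,"hand": 0}

```text
time_s: 8.95
tcp_pos: [0.5613, -0.2864, 0.15]
eef_rot: [-180.0, -0.0, -44.1]
contact_force: [-0.9, 0.1, 0.2]
gripper_width: 0.087
gripper_force: 0.0
```

Emit:
drive_tool:
  commands:
    - {"tx": 0,"ty": 0,"tz": -0.08,"turn": -0.005,"hand": 0}
    - {"tx": 0,"ty": 0,"tz": -0.15,"turn": -0.005,"hand": 0}
    - {"tx": 0,"ty": 0,"tz": -0.208,"turn": -0.005,"hand": 0}
    - {"tx": 0,"ty": 0,"tz": -0.208,"turn": -0.005,"hand": 0}
    - {"tx": -0.006,"ty": 0.006,"tz": -0.208,"turn": -0.005,"hand": 0}
    - {"tx": -0.012,"ty": 0.012,"tz": -0.208,"turn": -0.005,"hand": 0}
    - {"tx": -0.016,"ty": 0.016,"tz": -0.208,"turn": -0.005,"hand": 0}
    - {"tx": -0.02,"ty": 0.02,"tz": -0.208,"turn": -0.005,"hand": 0}
    - {"tx": -0.0252,"ty": 0.0248,"tz": -0.208,"turn": -0.005,"hand": 0}
    - {"tx": -0.0252,"ty": 0.0248,"tz": -0.208,"turn": -0.005,"hand": 0}

```text
time_s: 9.95
tcp_pos: [0.5475, -0.2714, 0.0267]
eef_rot: [-179.9, -0.2, -44.6]
contact_force: [3.7, -2.3, 4.0]
gripper_width: 0.0874
gripper_force: 2.1
```

Emit:
drive_tool:
  commands:
    - {"tx": 0,"ty": 0,"tz": 0,"turn": 0,"hand": 0}

```text
time_s: 10.05
tcp_pos: [0.5474, -0.2714, 0.0261]
eef_rot: [-179.9, -0.2, -44.6]
contact_force: [5.2, -3.9, 4.0]
gripper_width: 0.0877
gripper_force: 2.5
```

Emit:
drive_tool:
  commands:
    - {"tx": 0.03,"ty": -0.029,"tz": 0,"turn": 0,"hand": 0}
    - {"tx": 0.03,"ty": -0.029,"tz": 0.07,"turn": 0,"hand": 0}
    - {"tx": 0.03,"ty": -0.029,"tz": 0.15,"turn": 0,"hand": 0}
    - {"tx": 0.03,"ty": -0.029,"tz": 0.23,"turn": 0,"hand": 0}
    - {"tx": 0.05,"ty": 0.0,"tz": 0.3,"turn": -0.09,"hand": 0.88}
    - {"tx": 0.134,"ty": 0.215,"tz": 0.407,"turn": -0.5,"hand": 0.88}
    - {"tx": 0.134,"ty": 0.215,"tz": 0.407,"turn": -0.5,"hand": 0.88}
    - {"tx": 0.134,"ty": 0.215,"tz": 0.407,"turn": -0.5,"hand": 0.88}
    - {"tx": 0.134,"ty": 0.215,"tz": 0.407,"turn": -0.5,"hand": 0.88}
    - {"tx": 0.134,"ty": 0.215,"tz": 0.407,"turn": -0.5,"hand": 0.88}

```text
time_s: 11.05
tcp_pos: [0.6258, -0.1399, 0.2686]
eef_rot: [179.9, 0.1, -89.8]
contact_force: [0.5, -0.2, -0.4]
gripper_width: 0.0451
gripper_force: 0.0
```

Emit:
drive_tool:
  commands:
    - {"tx": 0,"ty": 0,"tz": 0,"turn": -0.5,"hand": 0.88}
    - {"tx": 0,"ty": 0,"tz": 0,"turn": -0.5,"hand": 0.88}
    - {"tx": 0,"ty": 0,"tz": 0,"turn": -0.5,"hand": 0.88}
    - {"tx": 0,"ty": 0,"tz": 0,"turn": -0.5,"hand": 0.88}
    - {"tx": 0,"ty": 0,"tz": 0,"turn": -0.5,"hand": 0.88}
    - {"tx": 0,"ty": 0,"tz": 0,"turn": -0.5,"hand": 0.88}

```text
time_s: 11.65
tcp_pos: [0.6248, -0.1418, 0.2676]
eef_rot: [179.8, -0.1, -135.0]
contact_force: [-0.1, -0.2, -0.6]
gripper_width: 0.0109
gripper_force: 0.0
```

Run:
```python
from h import *
import pickle
s,c=wrist();pickle.dump(c,open('w3.pkl','wb'));save(c['frame'][:225,180:340],'pics/w3.png',2.6)
print(s['tcp_pos'],s['eef_rot'],s['gripper_width'],s['time_s'])
```

```text
[ 0.62477711 -0.14178397  0.26757752] [ 1.79790466e+02 -1.30419460e-01 -1.34956840e+02] 0.010863731097473664 11.65
```

View pics/w3.png

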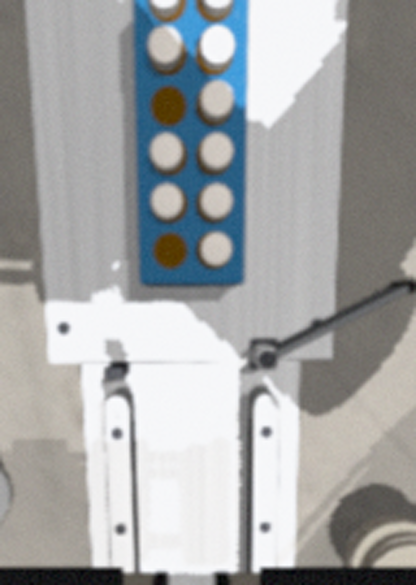

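```bash
sed -e "s/w2.pkl/w3.pkl/" -e "s#np.array(p)/1.5625#np.array(p)/2.6+[180,0]#" -e "s/^A=.*/A=V([[47,361],[333,358]]);Sc=V([[117,433],[121,529],[266,432],[265,527]])/" -e "s/^L=V.*/L=V([[216,46],[216,101],[216,151],[215,201],[215,249]]);R=V([[165,46],[167,151],[167,201]])/" fit3.py > fit4.py; python3 fit4.py; sed 's/fr,\[/fr,[/' fit4.py >/dev/null
```

```text
reader [ 0.60510562 -0.16079035  0.7992993 ] 45.79647638592015 [ 0.5  0.1 -0.3 -0.1  0.1  0.1 -0.1  0.1]
rack [ 0.52087915 -0.24554222  0.78884482] rms 0.22995664042872901 reader frame -0.1194793500112551 0.001289457079616245 -0.5989975869643863
```

Emit:
drive_tool:
  commands:
    - {"tx": -0.2805,"ty": -0.2838,"tz": -0.1,"turn": 0.006,"hand": 0.88}
    - {"tx": -0.2805,"ty": -0.2838,"tz": -0.1,"turn": 0.006,"hand": 0.88}
    - {"tx": -0.2805,"ty": -0.2838,"tz": -0.1,"turn": 0.006,"hand": 0.88}
    - {"tx": -0.2805,"ty": -0.2838,"tz": -0.1,"turn": 0.006,"hand": 0.88}
    - {"tx": -0.2805,"ty": -0.2838,"tz": -0.1,"turn": 0.006,"hand": 0.88}
    - {"tx": -0.2805,"ty": -0.2838,"tz": -0.1,"turn": 0.006,"hand": 0.88}
    - {"tx": -0.2805,"ty": -0.2838,"tz": -0.2,"turn": 0.006,"hand": 0.88}
    - {"tx": -0.2805,"ty": -0.2838,"tz": -0.28,"turn": 0.006,"hand": 0.88}
    - {"tx": -0.2805,"ty": -0.2838,"tz": -0.36,"turn": 0.006,"hand": 0.88}
    - {"tx": -0.2805,"ty": -0.2838,"tz": -0.396,"turn": 0.006,"hand": 0.88}

```text
time_s: 12.7
tcp_pos: [0.4548, -0.3111, 0.0273]
eef_rot: [179.6, -0.1, -134.1]
contact_force: [-0.3, -0.2, 0.0]
gripper_width: 0.0104
gripper_force: 0.0
```

Emit:
drive_tool:
  commands:
    - {"tx": 0,"ty": 0,"tz": 0,"turn": 0,"hand": 0.88}
    - {"tx": 0,"ty": 0,"tz": 0,"turn": 0,"hand": 0.88}

```text
time_s: 12.9
tcp_pos: [0.4578, -0.3123, 0.0316]
eef_rot: [179.9, -0.1, -134.0]
contact_force: [-0.2, -0.5, 0.8]
gripper_width: 0.011
gripper_force: 0.0
```

Emit:
drive_tool:
  commands:
    - {"tx": 0.008,"ty": 0.0082,"tz": -0.005,"turn": -0.0045,"hand": 0.88}
    - {"tx": 0.016,"ty": 0.0163,"tz": -0.005,"turn": -0.0045,"hand": 0.88}
    - {"tx": 0.024,"ty": 0.0245,"tz": -0.005,"turn": -0.0045,"hand": 0.88}
    - {"tx": 0.032,"ty": 0.0327,"tz": -0.005,"turn": -0.0045,"hand": 0.88}
    - {"tx": 0.04,"ty": 0.0408,"tz": -0.005,"turn": -0.0045,"hand": 0.88}
    - {"tx": 0.048,"ty": 0.049,"tz": -0.005,"turn": -0.0045,"hand": 0.88}
    - {"tx": 0.056,"ty": 0.0572,"tz": -0.005,"turn": -0.0045,"hand": 0.88}
    - {"tx": 0.064,"ty": 0.0653,"tz": -0.005,"turn": -0.0045,"hand": 0.88}
    - {"tx": 0.0723,"ty": 0.0738,"tz": -0.005,"turn": -0.0045,"hand": 0.88}
    - {"tx": 0.0723,"ty": 0.0738,"tz": -0.005,"turn": -0.0045,"hand": 0.88}

```text
time_s: 13.9
tcp_pos: [0.5024, -0.2676, 0.0295]
eef_rot: [-179.9, 0.1, -134.4]
contact_force: [-0.0, 0.4, -0.4]
gripper_width: 0.0104
gripper_force: 0.0
```

Run:
```python
from h import *
import pickle
s=r.get_state();print(s['tcp_pos'],s['eef_rot'],s['contact_force'],s['time_s'])
c=r.capture('scene');pickle.dump(c,open('s4.pkl','wb'));save(c['frame'][150:290,240:350],'pics/s4.png',4)
```

```text
[ 0.50243978 -0.26758193  0.02948673] [-1.79923145e+02  5.20128487e-02 -1.34436143e+02] [-0.00252999  0.35886397 -0.42951522] 13.9
```

View pics/s4.png

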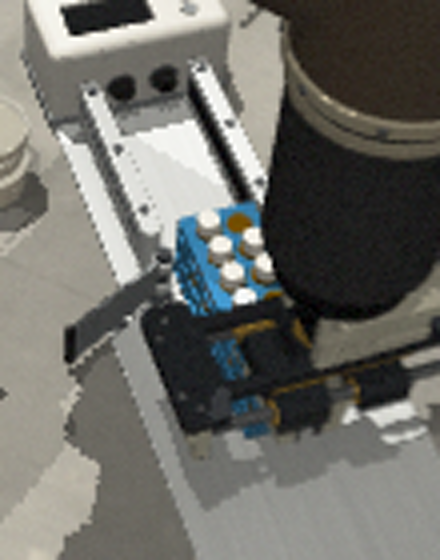

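Run:
```python
from h import *
import pickle
c=pickle.load(open('s4.pkl','rb'));V=lambda p:np.array(p)/4+[240,150]
l=at_z(c,V([[92,91],[119,148],[145,210]]),.046);q=at_z(c,V([[199,68],[230,123],[260,183]]),.046)
k=at_z(c,V([[209,220],[219,246],[231,272],[243,297]]),.077);k2=at_z(c,V([[251,238],[262,265]]),.077)
fl=lambda P:np.polyfit(P[:,0],P[:,1],1)
for P in(l,q,k,k2): print(np.degrees(np.arctan(fl(P)[0])).round(2))
a=np.radians(45.6);n=np.array([-np.sin(a),np.cos(a)]);t=np.array([np.cos(a),np.sin(a)])
for P in(l,q,k,k2): print((P[:,:2]@n*1e3).round(1),(P[:,:2]@t*1e3).round(1))
print('o',np.array([.6048,-.1606])@n*1e3,np.array([.6048,-.1606])@t*1e3)
```

```text
46.2
46.93
44.87
42.6
[-503.5 -505.2 -504.7] [442.9 387.5 331.6]
[-583.6 -586.1 -586.2] [442.7 387.4 331.4]
[-531.4 -530.2 -530.3 -530.6] [289.8 268.8 248.  228.3]
[-551.7 -550.6] [268.9 247.5]
o -544.479009128366 308.41207599345523
```

Emit:
drive_tool:
  commands:
    - {"tx": 0.0077,"ty": 0.0076,"tz": 0,"turn": 0,"hand": 0.88}
    - {"tx": 0.0154,"ty": 0.0152,"tz": 0,"turn": 0,"hand": 0.88}
    - {"tx": 0.0231,"ty": 0.0229,"tz": 0,"turn": 0,"hand": 0.88}
    - {"tx": 0.0308,"ty": 0.0305,"tz": 0,"turn": 0,"hand": 0.88}
    - {"tx": 0.0385,"ty": 0.0381,"tz": 0,"turn": 0,"hand": 0.88}
    - {"tx": 0.0462,"ty": 0.0457,"tz": 0,"turn": 0,"hand": 0.88}
    - {"tx": 0.0539,"ty": 0.0533,"tz": 0,"turn": 0,"hand": 0.88}
    - {"tx": 0.0616,"ty": 0.061,"tz": 0,"turn": 0,"hand": 0.88}
    - {"tx": 0.0693,"ty": 0.0686,"tz": 0,"turn": 0,"hand": 0.88}
    - {"tx": 0.077,"ty": 0.0762,"tz": 0,"turn": 0,"hand": 0.88}

```text
time_s: 14.95
tcp_pos: [0.5471, -0.2228, 0.0291]
eef_rot: [180.0, -0.1, -134.5]
contact_force: [-4.8, -4.3, 6.0]
gripper_width: 0.0104
gripper_force: 3.0
```

Run:
```python
from h import *
import pickle
s=r.get_state();print(s['tcp_pos'],s['eef_rot'],s['contact_force'],s['time_s'])
d=np.array(s['tcp_pos'][:2])-[.6048,-.1606];a=np.radians(45.6);print(d@[np.cos(a),np.sin(a)],d@[-np.sin(a),np.cos(a)])
c=r.capture('top');save(c['frame'][105:215,210:320],'pics/t5.png',5);pickle.dump(c,open('t5.pkl','wb'))
```

```text
[ 0.54706221 -0.2227525   0.02906852] [ 1.79981122e+02 -5.56959457e-02 -1.34499846e+02] [-4.82106046 -4.29766013  5.98509466] 14.95
-0.08480327536665924 -0.0022337555726874687
```

View pics/t5.png

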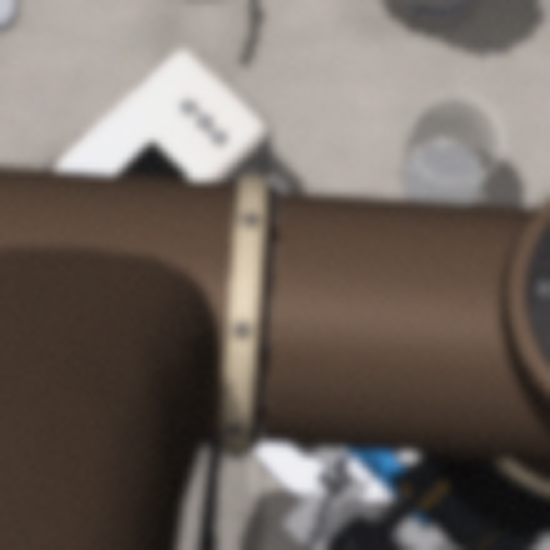

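Emit:
drive_tool:
  commands:
    - {"tx": 0.008,"ty": 0.0082,"tz": 0,"turn": 0,"hand": 0.88}
    - {"tx": 0.016,"ty": 0.0163,"tz": 0,"turn": 0,"hand": 0.88}
    - {"tx": 0.024,"ty": 0.0245,"tz": 0,"turn": 0,"hand": 0.88}
    - {"tx": 0.032,"ty": 0.0327,"tz": 0,"turn": 0,"hand": 0.88}
    - {"tx": 0.04,"ty": 0.0408,"tz": 0,"turn": 0,"hand": 0.88}
    - {"tx": 0.048,"ty": 0.049,"tz": 0,"turn": 0,"hand": 0.88}
    - {"tx": 0.056,"ty": 0.0572,"tz": 0,"turn": 0,"hand": 0.88}
    - {"tx": 0.064,"ty": 0.0653,"tz": 0,"turn": 0,"hand": 0.88}
    - {"tx": 0.072,"ty": 0.0735,"tz": 0,"turn": 0,"hand": 0.88}
    - {"tx": 0.078,"ty": 0.0797,"tz": 0,"turn": 0,"hand": 0.88}

```text
time_s: 16.0
tcp_pos: [0.5939, -0.1749, 0.0288]
eef_rot: [180.0, -0.1, -134.5]
contact_force: [-3.7, -4.8, 5.1]
gripper_width: 0.0107
gripper_force: 3.0
```

Emit:
drive_tool:
  commands:
    - {"tx": 0.002,"ty": 0.002,"tz": 0,"turn": 0,"hand": 0.88}
    - {"tx": 0.004,"ty": 0.0041,"tz": 0,"turn": 0,"hand": 0.88}

```text
time_s: 16.2
tcp_pos: [0.5963, -0.1725, 0.0287]
eef_rot: [180.0, -0.0, -134.5]
contact_force: [-4.8, -4.6, 4.6]
gripper_width: 0.0106
gripper_force: 2.9
```

Emit:
drive_tool:
  commands:
    - {"tx": 0.0012,"ty": 0.0012,"tz": 0,"turn": 0,"hand": 0.88}
    - {"tx": 0.0025,"ty": 0.0025,"tz": 0,"turn": 0,"hand": 0.88}
    - {"tx": 0.0036,"ty": 0.0037,"tz": 0,"turn": 0,"hand": 0.88}

```text
time_s: 16.5
tcp_pos: [0.5983, -0.1704, 0.0288]
eef_rot: [180.0, -0.0, -134.5]
contact_force: [-5.3, -5.8, 5.1]
gripper_width: 0.0107
gripper_force: 4.4
```

Emit:
drive_tool:
  commands:
    - {"tx": 0.0012,"ty": 0.0012,"tz": 0,"turn": 0,"hand": 0.88}
    - {"tx": 0.0024,"ty": 0.0024,"tz": 0,"turn": 0,"hand": 0.88}

```text
time_s: 16.7
tcp_pos: [0.5982, -0.1703, 0.0288]
eef_rot: [179.9, -0.2, -134.5]
contact_force: [-9.6, -14.2, 7.3]
gripper_width: 0.0109
gripper_force: 8.3
```

Emit:
drive_tool:
  commands:
    - {"tx": -0.01,"ty": -0.0102,"tz": 0,"turn": 0,"hand": 0.88}
    - {"tx": -0.035,"ty": -0.0357,"tz": 0,"turn": 0,"hand": 0.88}
    - {"tx": -0.035,"ty": -0.0357,"tz": 0.04,"turn": 0,"hand": 1}
    - {"tx": -0.035,"ty": -0.0357,"tz": 0.12,"turn": 0,"hand": 1}
    - {"tx": -0.035,"ty": -0.0357,"tz": 0.2,"turn": 0,"hand": 1}
    - {"tx": -0.1375,"ty": 0.122,"tz": 0.24,"turn": 0,"hand": 1}
    - {"tx": -0.1375,"ty": 0.122,"tz": 0.24,"turn": 0,"hand": 1}
    - {"tx": -0.1375,"ty": 0.122,"tz": 0.24,"turn": 0,"hand": 1}
    - {"tx": -0.1375,"ty": 0.122,"tz": 0.24,"turn": 0,"hand": 1}
    - {"tx": -0.1375,"ty": 0.122,"tz": 0.24,"turn": 0,"hand": 1}

```text
time_s: 17.7
tcp_pos: [0.5179, -0.0954, 0.1727]
eef_rot: [-180.0, 0.1, -134.4]
contact_force: [-1.0, -0.3, 0.1]
gripper_width: 0.0005
gripper_force: 0.0
```

Run:
```python
from h import *
import pickle
s=r.get_state();print(s['tcp_pos'],s['eef_rot'],s['gripper_width'],s['time_s'])
c=r.capture('scene');f=c['frame'];pickle.dump(c,open('s6.pkl','wb'));save(f[130:300,225:355],'pics/s6.png',3.5)
```

```text
[ 0.51786619 -0.09535828  0.17271817] [-1.79973922e+02  5.79264680e-02 -1.34437905e+02] 0.0005454373849071001 17.7
```

View pics/s6.png

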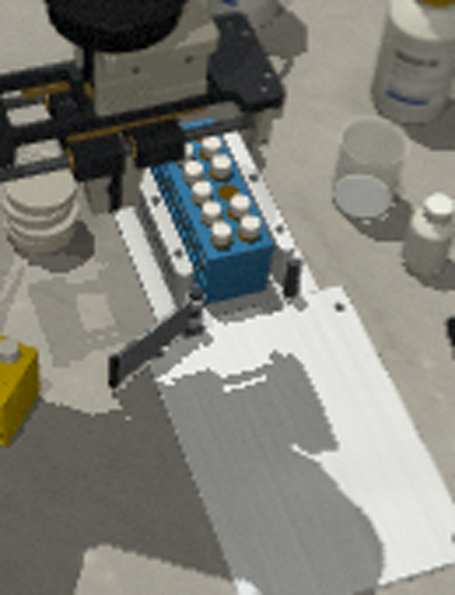

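Emit:
drive_tool:
  commands:
    - {"tx": 0,"ty": 0,"tz": -0.08,"turn": 0,"hand": 1}
    - {"tx": 0,"ty": 0,"tz": -0.16,"turn": 0,"hand": 1}
    - {"tx": 0,"ty": 0,"tz": -0.235,"turn": 0,"hand": 1}
    - {"tx": 0,"ty": 0,"tz": -0.235,"turn": 0,"hand": 1}
    - {"tx": 0,"ty": 0,"tz": -0.235,"turn": 0,"hand": 1}

```text
time_s: 18.25
tcp_pos: [0.5178, -0.0962, 0.0312]
eef_rot: [179.9, -0.2, -134.5]
contact_force: [0.6, -0.4, 0.7]
gripper_width: 0.0003
gripper_force: 0.0
```

Run:
```python
from h import *
s=r.get_state();p=np.array(s['tcp_pos'][:2]);print(s['tcp_pos'],s['contact_force'])
a=np.radians(45.6);R=np.array([[np.cos(a),-np.sin(a)],[np.sin(a),np.cos(a)]])
for i,t in enumerate([2.6,2.45,2.3,2.15,2,1.85,1.7,1.55,1.4,1.25,1.1,.95,.8,.65,.5,.38,.27,.17,.08,0,-.06]):
    S,C=np.sin(t),np.cos(t);e=9.5*abs(C)+21*abs(S)+2;rho=60
    P=np.array([-14-rho*S-e*C,41-rho*C+e*S])
    w=R@P/1e3+[.6048,-.1606]
    print(t,P.round(0),w.round(4),((w-p)/.6).round(4))
```

```text
[ 0.51781794 -0.09621998  0.03116952] [ 0.64832176 -0.3659683   0.7329999 ]
2.6 [-27. 103.] [ 0.5122 -0.1076] [-0.0094 -0.019 ]
2.45 [-35. 102.] [ 0.5078 -0.1143] [-0.0167 -0.0301]
2.3 [-43.  99.] [ 0.5042 -0.122 ] [-0.0226 -0.0429]
2.15 [-51.  95.] [ 0.5018 -0.1306] [-0.0267 -0.0573]
2 [-58.  89.] [ 0.5007 -0.14  ] [-0.0285 -0.073 ]
1.85 [-65.  81.] [ 0.5013 -0.15  ] [-0.0275 -0.0896]
1.7 [-70.  73.] [ 0.5037 -0.1601] [-0.0236 -0.1065]
1.55 [-74.  63.] [ 0.5077 -0.1698] [-0.0168 -0.1226]
1.4 [-77.  55.] [ 0.5116 -0.1775] [-0.0103 -0.1354]
1.25 [-79.  46.] [ 0.517  -0.1849] [-0.0014 -0.1478]
1.1 [-79.  36.] [ 0.5239 -0.1917] [ 0.0101 -0.1591]
0.95 [-77.  26.] [ 0.5322 -0.1974] [ 0.0239 -0.1687]
0.8 [-74.  16.] [ 0.5418 -0.2018] [ 0.0399 -0.176 ]
0.65 [-68.   7.] [ 0.5524 -0.2045] [ 0.0576 -0.1805]
0.5 [-61.  -2.] [ 0.5637 -0.2053] [ 0.0764 -0.1817]
0.38 [-54.  -8.] [ 0.5729 -0.2043] [ 0.0918 -0.1802]
0.27 [-46. -12.] [ 0.5813 -0.2022] [ 0.1059 -0.1767]
0.17 [-39. -16.] [ 0.5888 -0.1993] [ 0.1183 -0.1718]
0.08 [-32. -18.] [ 0.5952 -0.1958] [ 0.1289 -0.166 ]
0 [-26. -19.] [ 0.6005 -0.1921] [ 0.1379 -0.1598]
-0.06 [-23. -20.] [ 0.6027 -0.1909] [ 0.1414 -0.1578]
```

Emit:
drive_tool:
  commands:
    - {"tx": -0.009,"ty": -0.019,"tz": 0,"turn": 0,"hand": 1}
    - {"tx": -0.017,"ty": -0.03,"tz": 0,"turn": 0,"hand": 1}
    - {"tx": -0.023,"ty": -0.043,"tz": 0,"turn": 0,"hand": 1}
    - {"tx": -0.027,"ty": -0.057,"tz": 0,"turn": 0,"hand": 1}
    - {"tx": -0.0285,"ty": -0.073,"tz": 0,"turn": 0,"hand": 1}
    - {"tx": -0.0275,"ty": -0.09,"tz": 0,"turn": 0,"hand": 1}
    - {"tx": -0.0236,"ty": -0.1065,"tz": 0,"turn": 0,"hand": 1}
    - {"tx": -0.0168,"ty": -0.1226,"tz": 0,"turn": 0,"hand": 1}
    - {"tx": -0.0103,"ty": -0.1354,"tz": 0,"turn": 0,"hand": 1}
    - {"tx": -0.0014,"ty": -0.1478,"tz": 0,"turn": 0,"hand": 1}

```text
time_s: 19.25
tcp_pos: [0.517, -0.1847, 0.0312]
eef_rot: [180.0, -0.0, -134.5]
contact_force: [-0.5, 0.5, 0.6]
gripper_width: 0.0002
gripper_force: 0.5
```

Emit:
drive_tool:
  commands:
    - {"tx": 0.0115,"ty": -0.0113,"tz": 0,"turn": 0,"hand": 1}
    - {"tx": 0.0253,"ty": -0.0209,"tz": 0,"turn": 0,"hand": 1}
    - {"tx": 0.0413,"ty": -0.0282,"tz": 0,"turn": 0,"hand": 1}
    - {"tx": 0.059,"ty": -0.0327,"tz": 0,"turn": 0,"hand": 1}
    - {"tx": 0.0778,"ty": -0.0339,"tz": 0,"turn": 0,"hand": 1}
    - {"tx": 0.0932,"ty": -0.0324,"tz": 0,"turn": 0,"hand": 1}
    - {"tx": 0.1073,"ty": -0.0289,"tz": 0,"turn": 0,"hand": 1}
    - {"tx": 0.1197,"ty": -0.024,"tz": 0,"turn": 0,"hand": 1}
    - {"tx": 0.1197,"ty": -0.024,"tz": 0,"turn": 0,"hand": 1}

```text
time_s: 20.15
tcp_pos: [0.5901, -0.1978, 0.0316]
eef_rot: [-180.0, 0.0, -134.4]
contact_force: [0.3, 0.5, -0.2]
gripper_width: 0.0005
gripper_force: 0.0
```

Emit:
drive_tool:
  commands:
    - {"tx": 0.005,"ty": 0.003,"tz": 0,"turn": 0,"hand": 1}
    - {"tx": 0.01,"ty": 0.006,"tz": 0,"turn": 0,"hand": 1}
    - {"tx": 0.015,"ty": 0.009,"tz": 0,"turn": 0,"hand": 1}
    - {"tx": 0.015,"ty": 0.009,"tz": 0,"turn": 0,"hand": 1}

```text
time_s: 20.55
tcp_pos: [0.5982, -0.1928, 0.0317]
eef_rot: [-180.0, 0.0, -134.5]
contact_force: [-0.5, 0.3, -0.0]
gripper_width: 0.0004
gripper_force: 0.0
```

Emit:
drive_tool:
  commands:
    - {"tx": 0.0015,"ty": 0.0015,"tz": 0,"turn": 0,"hand": 1}
    - {"tx": 0.003,"ty": 0.003,"tz": 0,"turn": 0,"hand": 1}
    - {"tx": 0.0045,"ty": 0.0045,"tz": 0,"turn": 0,"hand": 1}

```text
time_s: 20.85
tcp_pos: [0.5985, -0.1922, 0.0316]
eef_rot: [179.9, -0.2, -134.5]
contact_force: [-7.5, -13.6, 3.2]
gripper_width: 0.0006
gripper_force: 7.5
```

Emit:
drive_tool:
  commands:
    - {"tx": -0.01,"ty": -0.01,"tz": 0,"turn": 0,"hand": 1}
    - {"tx": -0.05,"ty": -0.05,"tz": 0,"turn": 0,"hand": 1}
    - {"tx": -0.06,"ty": -0.06,"tz": 0.06,"turn": 0,"hand": 1}
    - {"tx": -0.06,"ty": -0.06,"tz": 0.14,"turn": 0,"hand": 1}
    - {"tx": -0.06,"ty": -0.06,"tz": 0.22,"turn": 0,"hand": 1}
    - {"tx": -0.06,"ty": -0.06,"tz": 0.3,"turn": 0,"hand": 1}
    - {"tx": -0.06,"ty": 0.02,"tz": 0.38,"turn": 0,"hand": 1}
    - {"tx": 0.05,"ty": 0.1,"tz": 0.4,"turn": 0,"hand": 1}
    - {"tx": 0.05,"ty": 0.1,"tz": 0.4,"turn": 0,"hand": 1}
    - {"tx": 0.05,"ty": 0.1,"tz": 0.4,"turn": 0,"hand": 1}

```text
time_s: 21.85
tcp_pos: [0.634, -0.1272, 0.273]
eef_rot: [-179.9, 0.2, -134.3]
contact_force: [-0.1, -0.3, -0.7]
gripper_width: 0.0002
gripper_force: 0.0
```

Run:
```python
from h import *
s,c=wrist();print(s['tcp_pos'],s['time_s'])
a=np.radians(45.6);R=np.array([[np.cos(a),-np.sin(a)],[np.sin(a),np.cos(a)]]);o=np.array([.6048,-.1606])
K=proj(c,[np.r_[R@np.array(x)+o,z] for x,z in [((-.014,.041),.045),((-.014,-.045),.045),((0,0),.064)]]);print(K.round(0).tolist())
rd=lambda P:((P[:,:2]-o)@R*1e3).round(0).tolist()
for l,z in(('gate',.045),('rack',.064)):
    for d in r.trace(l,'wrist')[:2]:
        e=cv2.boxPoints(cv2.minAreaRect(cv2.findNonZero(d['pixels'].astype(np.uint8))));print(l,d['score'],e.round(0).tolist(),rd(at_z(c,e,z)))
```

```text
[ 0.63404019 -0.12719102  0.27303285] 21.85
[[282.0, 124.0], [220.0, 124.0], [252.0, 136.0]]
rack 0.64 [[361.0, 105.0], [404.0, 67.0], [476.0, 147.0], [433.0, 186.0]] [[-38.0, 140.0], [-84.0, 188.0], [15.0, 299.0], [69.0, 252.0]]
rack 0.23 [[190.0, 239.0], [190.0, 0.0], [312.0, 0.0], [312.0, 239.0]] [[152.0, -93.0], [-155.0, -73.0], [-156.0, 70.0], [151.0, 89.0]]
```

Run:
```python
from h import *
s,c=wrist();f=c['frame'].astype(int);b=f[:,:,2]-f[:,:,0]>50
a=np.radians(45.6);R=np.array([[np.cos(a),-np.sin(a)],[np.sin(a),np.cos(a)]]);o=np.array([.6048,-.1606])
rd=lambda P:((P[:,:2]-o)@R*1e3).round(0).tolist()
m=b[:235,200:310];e=cv2.boundingRect(m.astype(np.uint8));print('blue',e)
x,y,w,h=e;print(rd(at_z(c,[[200+x,y],[200+x+w,y],[200+x,y+h],[200+x+w,y+h]],.064)))
for yy in(150,180,210):
    i=np.where(b[yy,200:310])[0]+200
    if len(i): print(yy,rd(at_z(c,[[i[0],yy],[i[-1],yy]],.064)))
g=f.sum(2)
for yy in range(112,136,2): print(yy,(g[yy,212:294:4]//3).tolist())
```

```text
blue (32, 138, 40, 95)
[[-2.0, -25.0], [-2.0, 28.0], [135.0, -28.0], [135.0, 30.0]]
150 [[14.0, -26.0], [14.0, 25.0]]
180 [[55.0, -25.0], [55.0, 26.0]]
210 [[99.0, -25.0], [99.0, 25.0]]
112 [196, 191, 253, 223, 203, 192, 194, 201, 230, 253, 211, 200, 206, 200, 212, 205, 203, 205, 207, 211, 213]
114 [235, 228, 253, 244, 238, 235, 231, 225, 239, 253, 239, 203, 204, 205, 208, 207, 204, 207, 205, 206, 215]
116 [253, 253, 240, 252, 253, 253, 251, 250, 252, 253, 251, 214, 206, 204, 208, 207, 205, 207, 204, 209, 216]
118 [253, 252, 197, 214, 215, 219, 205, 211, 218, 221, 213, 203, 206, 203, 210, 206, 207, 206, 203, 209, 215]
120 [253, 253, 195, 196, 196, 197, 195, 199, 202, 202, 206, 201, 206, 203, 209, 207, 190, 192, 192, 210, 214]
122 [253, 253, 199, 195, 196, 197, 199, 200, 200, 200, 211, 202, 205, 204, 212, 203, 90, 98, 152, 211, 214]
124 [253, 253, 198, 193, 198, 194, 198, 199, 200, 202, 205, 204, 204, 201, 208, 196, 131, 161, 151, 209, 213]
126 [253, 253, 141, 117, 164, 159, 159, 161, 156, 154, 154, 150, 153, 145, 151, 123, 147, 88, 169, 211, 214]
128 [252, 253, 50, 185, 187, 180, 183, 184, 186, 185, 187, 189, 189, 120, 114, 120, 107, 71, 152, 213, 219]
130 [248, 243, 52, 148, 194, 161, 163, 159, 161, 156, 154, 151, 152, 121, 203, 129, 104, 73, 160, 182, 174]
132 [253, 252, 101, 84, 235, 165, 164, 166, 173, 165, 168, 176, 164, 184, 254, 148, 95, 122, 169, 216, 197]
134 [253, 251, 110, 103, 253, 197, 200, 201, 200, 202, 203, 205, 206, 208, 253, 158, 176, 205, 200, 212, 190]
```

```bash
python3 -c "
from plant import r
print(r.close_job())"
```

```text
the job is handed in; nothing more can be done
None
```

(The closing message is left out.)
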